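# Hold a leaded glass panel against the spring fence for nailing

### The arm

A 7-joint arm with a two-finger parallel gripper is mounted at the origin on the work surface. World frame = base frame: x ahead of the robot, y to its left, z up, the work surface at z = 0. Lengths are in m, angles in rad, forces in N, time in s.
With the tool pointing down it reaches from about 0.4 to 0.85 m from the base axis. Payload 10.4 kg.
Tool frame: the origin (TCP) lies at the very end of the fingers, on their centre line; the grasp point (between the pads) lies env.tcp_to_grasp behind it (env.tcp_to_grasp is the distance from the TCP to the grasp point, in m); z points along the fingers, y is the direction in which the jaws open and shut (so a half turn about z gives the same grasp; the last joint's range is limited). The gripper opens to 87 mm and grips with 3 to 60 N. Pads are 19 mm wide; open, the fingers measure 117 mm over their backs; the gripper's body (75 mm by 190 mm) begins 51 mm behind the grasp point.
Start: joints at [1.13, 0.332, -0.065, 1.46, 0.022, 1.35, -0.088], TCP at [0.254, -0.571, 0.223] pointing down, gripper open.
Joint ranges: [-2.6, 2.6], [-0.5, 2.12], [-1.47, 1.34], [0.16, 2.42], [-1.27, 4.41], [0.06, 2.06], [-2.6, 2.6]. Speed limits (rad/s): [2.22, 2.22, 2.79, 2.79, 3.14, 3.14, 3.14].

### API

Orientations are given as a rotation vector (axis times angle).
In Python, from bench import env, read_camera gives the robot as it stands. The module is installed in compiled form; this text tells all that it offers.
- The arm moves only by the tool servo_tool, never from a script. Its arguments are lists of equal length, an entry for each row: "slide": the shift along the tool's x, y, z normalised to -1 to 1, where 1 is 0.15 m, a list of three; "twist": the turn, a rotation vector about the tool's x, y, z normalised to -1 to 1, where 1 is 2 rad, a list of three. In form: {"slide": [[x, y, z], ...], "twist": [[rx, ry, rz], ...]}. A call has 1 to 20 rows; each row is the pose to reach, as a shift and turn from the pose commanded when the call began, along the tool's axes at that moment; what a row does not reach only later rows make up. A row lasts 1/10 s, in which the tool goes at most 50 mm and 8.59 degrees, less where a joint would pass 70% of its speed; a pose out of reach is approached as far as the arm can. A call with a number of a shift or a turn outside -1 to 1 is refused whole. A call with a gripper value outside its range is refused whole. "fingers" is the finger opening in mm, from 0 to 87, set as the call begins (left out, the last holds). The fingers move at their own pace and stop on an object; "squeeze" is the grip in N (left out, the last holds). Time passes only in rows, so rows that repeat a pose let the fingers close. It gives the time, the measured TCP pose, the force and the opening at its end, in the units of the state.
- env.get_obs(): the state, without advancing time (a new reading comes with each control period).
- read_camera(name): name is "scene" or "top" or "wrist"; returns a dict with "color" (384x512x3 uint8, blue, green, red), "vfov" (degrees; the focal length in pixels is half the picture's height over the tangent of half this angle, whatever the lens; pixels are square), "cx", "cy" (the principal point, pixels), "dist" ([k1, k2, p1, p2, k3] as OpenCV has them; the pictures are not rectified), "position" and "attitude" of the camera in the world. Camera axes: x right, y down, z forward; pixel columns grow to the right and rows downward; lengths in m; the calibration is good to about 2 mm. A picture is of the moment at which its call begins. There is no depth.
- env.job_done(): hands the job in, once; it reports no verdict.
The state is a dict: "t": time; "joint_pos": joint angles; "joint_velocities": joint speeds; "joint_efforts": joint torques, N m; "tcp_pos": TCP position; "tool_rot": TCP orientation; "ft_force": force on the tool from outside, world axes, zero at the start; "wrist_torque": the same for the moment, N m; "gripper_width": finger opening in m.
Only numpy, scipy, OpenCV 4.12 (cv2) and the standard library are available. Lean on these libraries where they do the work, as an engineer would, in place of code of your own. Each camera call takes 0.05 s, during which the arm holds its last target.

### The job

Take the wooden fid out of the gap between the leaded panel and the fence and put it in the blue tool tray, then slide the panel flat along the board and press its long edge squarely and wholly against the fence, steadily, so that the fence's pointers stay in the green part of their scales (about 10 N). Finish while still holding the panel pressed like that, so that your colleague can nail it; do not press hard, and leave the other things on the bench where they are.

Things in the scene. Friction and masses are not known exactly. Their poses are not given: they have to be found in the camera images.
- board: Fixed light wooden assembly board, 330 x 300 x 18 mm, on the bench. Origin at bench height (its underside), top 18 mm above. x points from the panel to the fence, y along the fence. It spans x = -140 to +190 mm, y = -150 to +150 mm. A fixed grey bracket for the fence's springs stands on it (x = 173 to 189 mm, 240 mm long in y, top 52 mm above the bench).
- fence: Brown wooden bar, 260 mm long, 22 mm thick, top 33 mm above the board. Origin: middle of its pressing face (towards the panel) at the board's top. x points away from the panel, y along the bar. Slides on springs in +x: unloaded at x = +120, y = 0 mm in the board's frame; 800 N/m (8 mm = 6.4 N, 12 mm = 9.6 N, 16 mm = 12.8 N), stop at 35 mm, springs back.
- scale (a point): Centre of the green part of the flat scale on the board at the fence's +y end (a like one at the -y end); axes as the board's. The fence's black pointer, level with its pressing face, runs over it: white below 8 mm of fence travel, green from 8 to 16 mm, red beyond. This point is at 12 mm of travel.
- panel: Loose leaded glass panel (amber, blue, red glass in a dark metal frame) lying on the board, 100 mm in its x, 170 mm in y, 16 mm thick, about 0.5 kg. Square-edged like a plain slab, safe to push on any edge. Origin in the centre of its underside; x points to the fence within 0.15 rad. Its +x long edge, 50 mm from the origin, goes on the fence.
- fid_center (a point): Centre of the grip of the loose dark hardwood fid (lead-opening tool), 10 mm above its underside. Fid 90 mm long in x, 22 mm wide in y; the 20 mm tall grip reaches 35 mm to -x and 27 mm to +x of this point, then steps down to a thin tip 55 mm to +x. Lies between panel and fence, tip towards the fence within 0.4 rad. About 60 g.
- fid: The same fid; origin on its underside, 10 mm to +x of the point fid_center.
- tool_tray: Fixed blue open tray, outside 200 mm in x, 150 mm in y, 40 mm high, wall and floor 5 mm, empty; it stands left or right of the board, with the grey nail box on the other side. Origin in the centre of its underside.
- pliers: Bystander: red-handled pliers, about 130 x 65 x 14 mm, beyond the right tray. Leave alone.
- hammer: Bystander: hammer, 240 mm long, wooden handle, lying beyond the left tray. Leave alone.
- spool: Bystander: aluminium-coloured solder spool, 56 mm across, 44 mm high, right of the fence. Leave alone.
- jar: Bystander: amber jar, 60 mm across, 75 mm high, outside the right tray. Leave alone.
- cork_block: Bystander: cork block, 90 x 60 x 35 mm, outside the left tray. Leave alone.

How it is judged:
By the outcome, as a careful person would: the job done as asked, in the order asked, and still so for the second after the job is handed in, while the arm keeps its last pose, push and grip.
It also fails if it takes over 58 s, if anything falls off the work surface, if the arm or the gripper's body presses on something with over 40 N, if the wrist force passes 120 N, or if a joint passes its speed limit or range.

## Working session

There is one attempt and no reset: what is moved stays moved. The work goes in short steps, Python scripts to look and compute and a tool call to move; the robot and the scene stay as the last step left them, time stands still between calls to the robot, and variables do not carry over. Pictures are saved under pics/ and viewed, and the job is handed in when it is done.

Besides the shell and the picture viewer there is one more tool, called as name(argument=value, ...) on one line, values as JSON. servo_tool: Moves the arm, as the interface text tells. Its arguments: {"type":"object","properties":{"slide":{"type":"array"},"twist":{"type":"array"},"fingers":{"type":"number"},"squeeze":{"type":"number"}},"required":["slide","twist"]}

```bash
mkdir -p pics; ls; python3 - <<'E'
from bench import env, read_camera
import cv2
o=env.get_obs(); print(o, env.tcp_to_grasp)
for n in ["scene","top","wrist"]:
    c=read_camera(n); cv2.imwrite(f"pics/{n}0.png",c["color"]); print(n,{k:v for k,v in c.items() if k!="color"})
E
```

```text
pics
{'t': 0.0, 'joint_pos': array([ 1.1303994 ,  0.33287793, -0.06470846,  1.4609518 ,  0.02162769,
        1.34987895, -0.08849906]), 'joint_velocities': array([ 2.99475601e-04,  2.80882286e-07, -4.56169726e-04, -1.29449040e-03,
       -5.52942175e-04, -2.60108879e-03,  3.07780169e-04]), 'joint_efforts': array([-8.23718383e-04, -6.23246813e+01,  2.42631300e-02, -3.89891696e+01,
       -6.13912032e-02,  3.95258074e-02,  1.35233317e-04]), 'tcp_pos': array([ 0.25342679, -0.57089246,  0.22174518]), 'tool_rot': array([-3.07194483e+00, -6.51283223e-01,  5.98906819e-04]), 'ft_force': array([ 0.49695074, -0.1163799 , -0.31492823]), 'wrist_torque': array([ 0.0209586 , -0.0174437 ,  0.02152191]), 'gripper_width': 0.0868733240502377} 0.0187
scene {'vfov': 45.3080407432268, 'cx': 254.03245893479817, 'cy': 193.04862282188336, 'dist': array([-0.12736315,  0.        ,  0.        ,  0.        ,  0.        ]), 'position': array([ 1.59058643, -1.08823279,  1.03878671]), 'attitude': array([-2.0240896 , -0.8219008 ,  0.43919718])}
top {'vfov': 48.43400903976189, 'cx': 263.2788958755535, 'cy': 198.16524590813606, 'dist': array([-0.10618769,  0.        ,  0.        ,  0.        ,  0.        ]), 'position': array([ 3.27246214e-01, -1.06398150e-04,  1.29736153e+00]), 'attitude': array([-2.15251614,  2.07270051, -0.2088116 ])}
wrist {'vfov': 62.17708659388398, 'cx': 255.82168959888088, 'cy': 185.15690834214934, 'dist': array([-0.06750667,  0.        ,  0.        ,  0.        ,  0.        ]), 'position': array([ 0.32993589, -0.53790013,  0.38364246]), 'attitude': array([ 2.41071118, -1.56682898, -0.24417294])}
```

View pics/top0.png

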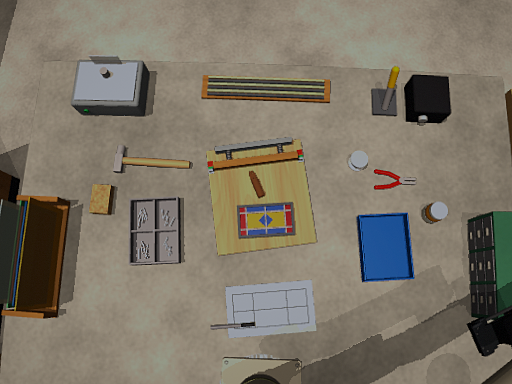

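View pics/scene0.png

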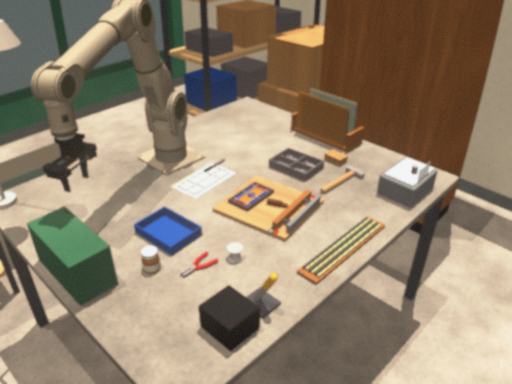

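View pics/wrist0.png

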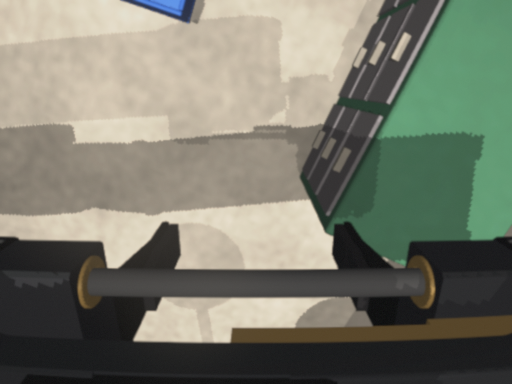

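The top view shows the board around (262,197), the panel at (266,220), the fid at (257,184), the blue tray at (386,247) on the right and the nail box on the left. Next I'll measure these.

```bash
cat > h.py <<'E'
import numpy as np, cv2
from scipy.spatial.transform import Rotation as R
from bench import env, read_camera
def K(c):
    h=c["color"].shape[0]; f=h/2/np.tan(np.radians(c["vfov"])/2)
    return np.array([[f,0,c["cx"]],[0,f,c["cy"]],[0,0,1]])
def rays(c,px):
    p=cv2.undistortPoints(np.array(px,float).reshape(-1,1,2),K(c),np.array(c["dist"])).reshape(-1,2)
    d=np.c_[p,np.ones(len(p))]
    return d@R.from_rotvec(c["attitude"]).as_matrix().T
def plane(c,px,z):
    d=rays(c,px); o=c["position"]; s=(z-o[2])/d[:,2]
    return o+d*s[:,None]
def proj(c,P):
    Rm=R.from_rotvec(c["attitude"]).inv()
    r=Rm.as_rotvec(); t=-Rm.as_matrix()@c["position"]
    return cv2.projectPoints(np.array(P,float).reshape(-1,1,3),r,t,K(c),np.array(c["dist"]))[0].reshape(-1,2)
E
python3 - <<'E'
from h import *
c=read_camera("top"); im=c["color"]
cr=im[125:295,195:425]
cv2.imwrite("pics/topcrop.png",cv2.resize(cr[:140,:130],None,fx=4.2,fy=4.2,interpolation=cv2.INTER_CUBIC))
hsv=cv2.cvtColor(im,cv2.COLOR_BGR2HSV)
# tray
m=cv2.inRange(hsv,(100,120,60),(125,255,255)); m[:,:340]=0; m[:200]=0
cs,_=cv2.findContours(m,cv2.RETR_EXTERNAL,cv2.CHAIN_APPROX_NONE); k=max(cs,key=cv2.contourArea)
b=cv2.boxPoints(cv2.minAreaRect(k)); print("tray px",b.round(1).tolist()); P=plane(c,b,0.04); print(P.round(4).tolist(),P.mean(0))
E
```

```text
tray px [[358.6000061035156, 214.89999389648438], [408.3999938964844, 211.0], [413.6000061035156, 278.20001220703125], [363.8999938964844, 282.1000061035156]]
[[0.544, -0.2765, 0.04], [0.5614, -0.4291, 0.04], [0.3606, -0.4405, 0.04], [0.3455, -0.2918, 0.04]] [ 0.4528801  -0.35948681  0.04      ]
```

View pics/topcrop.png

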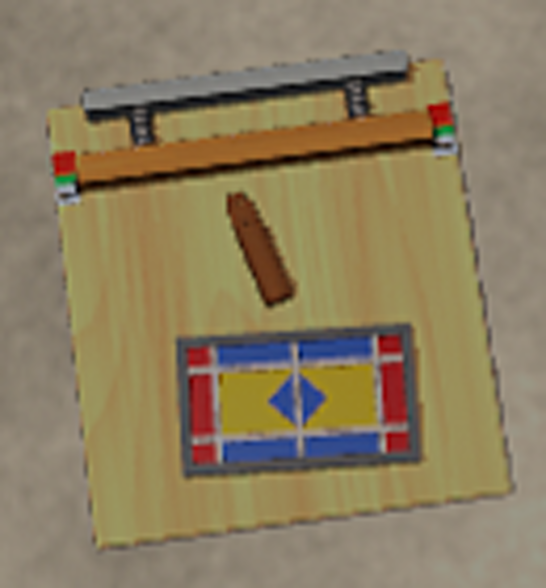

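```bash
python3 - <<'E'
from h import *
c=read_camera("top"); im=c["color"]
f=lambda L:[((x+.5)/4.2-.5+195,(y+.5)/4.2-.5+125) for x,y in L]
hsv=cv2.cvtColor(im,cv2.COLOR_BGR2HSV)
B=plane(c,f([(50,112),(440,62),(513,490),(97,548)]),0.018); print("board",B[:,:2].round(4).tolist())
e=[np.linalg.norm(B[i]-B[(i+1)%4]) for i in range(4)];print(np.round(e,4))
P=plane(c,f([(178,338),(411,324),(421,460),(185,476)]),0.034); print("panel",P[:,:2].round(4).tolist(),P.mean(0))
print(np.round([np.linalg.norm(P[i]-P[(i+1)%4]) for i in range(4)],4))
ang=lambda v:np.arctan2(v[1],v[0])
print("board yaw",[ang(B[0]-B[3]),ang(B[1]-B[2]),ang(B[0]-B[1])-np.pi/2,ang(B[3]-B[2])-np.pi/2], B.mean(0))
print("panel yaw",[ang(P[0]-P[3]),ang(P[1]-P[2]),ang(P[0]-P[1])-np.pi/2,ang(P[3]-P[2])-np.pi/2])
# masks
m=cv2.inRange(hsv,(0,0,0),(179,140,130)); 
# fid: dark brown
sub=np.zeros_like(m); sub[168:200,245:270]=255
v=hsv[...,2]; m=((v<135)&(sub>0)).astype(np.uint8)*255
cs,_=cv2.findContours(m,cv2.RETR_EXTERNAL,cv2.CHAIN_APPROX_NONE); k=max(cs,key=cv2.contourArea)
r=cv2.minAreaRect(k); print("fid",r,cv2.contourArea(k))
F=plane(c,f([(228,195),(245,193),(295,293),(270,306)]),0.034); print("fid",F[:,:2].round(4).tolist())
# fence face top edge
G=plane(c,f([(80,183),(435,142)]),0.051); print("fence near top edge",G.round(4).tolist(),ang(G[0]-G[1])-np.pi/2)
E
```

```text
board [[0.7324, 0.195], [0.7825, -0.0955], [0.4628, -0.1544], [0.4103, 0.1406]]
[0.2948 0.3251 0.2997 0.3266]
panel [[0.5614, 0.0894], [0.5779, -0.0774], [0.4801, -0.0869], [0.4624, 0.0795]] [0.52044198 0.00113487 0.034     ]
[0.1676 0.0983 0.1673 0.0994]
board yaw [np.float64(0.16717884868807098), np.float64(0.18220520659045733), np.float64(0.17085379875723117), np.float64(0.17602403712699144)] [0.59699455 0.02142258 0.018     ]
panel yaw [np.float64(0.09934683911233061), np.float64(0.09697813443544212), np.float64(0.09877088229892816), np.float64(0.10557739640268116)]
fid ((255.9000244140625, 183.79998779296875), (29.06888198852539, 8.9442720413208), 63.43495178222656) 199.5
fid [[0.6687, 0.0583], [0.6707, 0.0459], [0.5975, 0.0067], [0.5873, 0.0243]]
fence near top edge [[0.6692, 0.1646, 0.051], [0.7095, -0.0906, 0.051]] 0.15680559206569322
```

servo_tool(slide=[[0.3,-0.21,0],[0.6,-0.42,0],[0.97,-0.665,0],[0.97,-0.665,0]], twist=[[0,0,0],[0,0,0],[0,0,0],[0,0,0]])

```text
t: 0.65
tcp_pos: [0.3488, -0.4171, 0.2228]
tool_rot: [-3.071, -0.658, -0.002]
ft_force: [0.2, -0.8, 0.6]
gripper_width: 0.0871
```

servo_tool(slide=[[0.33,-0.225,0],[0.66,-0.45,0],[0.97,-0.665,0]], twist=[[0,0,0],[0,0,0],[0,0,0]])

```text
t: 0.95
tcp_pos: [0.4255, -0.2917, 0.2227]
tool_rot: [3.073, 0.651, 0.0]
ft_force: [1.8, -1.5, 0.3]
gripper_width: 0.087
```

servo_tool(slide=[[0.33,-0.225,0],[0.66,-0.45,0],[0.97,-0.665,0]], twist=[[0,0,0],[0,0,0],[0,0,0]])

```text
t: 1.25
tcp_pos: [0.5043, -0.1639, 0.2228]
tool_rot: [3.073, 0.651, 0.001]
ft_force: [0.3, -1.1, 0.9]
gripper_width: 0.0869
```

servo_tool(slide=[[0.27,-0.225,0],[0.54,-0.4,0.1],[0.76,-0.6,0.2],[0.76,-0.6,0.3],[0.76,-0.6,0.3],[0.76,-0.6,0.3]], twist=[[0,0,0],[0,0,0],[0,0,0],[0,0,0],[0,0,0],[0,0,0]])

```text
t: 1.85
tcp_pos: [0.571, -0.0383, 0.1777]
tool_rot: [3.073, 0.65, -0.001]
ft_force: [-0.2, -1.0, 0.6]
gripper_width: 0.0872
```

```bash
python3 - <<'E'
from h import *
o=env.get_obs(); print(o["t"],o["tcp_pos"],o["tool_rot"],o["joint_pos"].round(2),o["ft_force"])
c=read_camera("wrist"); np.save("wrist1.npy",c,allow_pickle=True)
cv2.imwrite("pics/wrist1.png",c["color"]); print(c["position"],c["attitude"])
E
```

```text
1.85 [ 0.57101332 -0.03833499  0.17766996] [ 3.07324033e+00  6.49505781e-01 -1.10557265e-03] [ 0.41  0.29 -0.5   1.64  0.15  1.25 -1.28] [-0.24211575 -0.97189686  0.57270672]
[ 0.64755474 -0.00515127  0.33942177] [ 2.40844986 -1.56803847 -0.24298014]
```

View pics/wrist1.png

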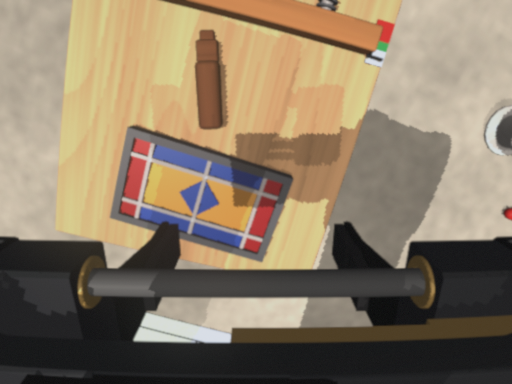

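The wrist view shows the fid upright from (207,30) to (210,128), the panel (corners near (133,127), (291,178), (264,260), (111,216)) and the fence at the top. I'll zoom in and measure.

```bash
python3 - <<'E'
from h import *
c=np.load("wrist1.npy",allow_pickle=True).item(); im=c["color"]
cv2.imwrite("pics/w1c.png",cv2.resize(im[0:270,100:400],None,fx=2.2,fy=2.2,interpolation=cv2.INTER_CUBIC))
cv2.imwrite("pics/w1f.png",cv2.resize(im[20:140,170:250],None,fx=5,fy=5,interpolation=cv2.INTER_CUBIC))
E
```

```text
(no output)
```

View pics/w1c.png

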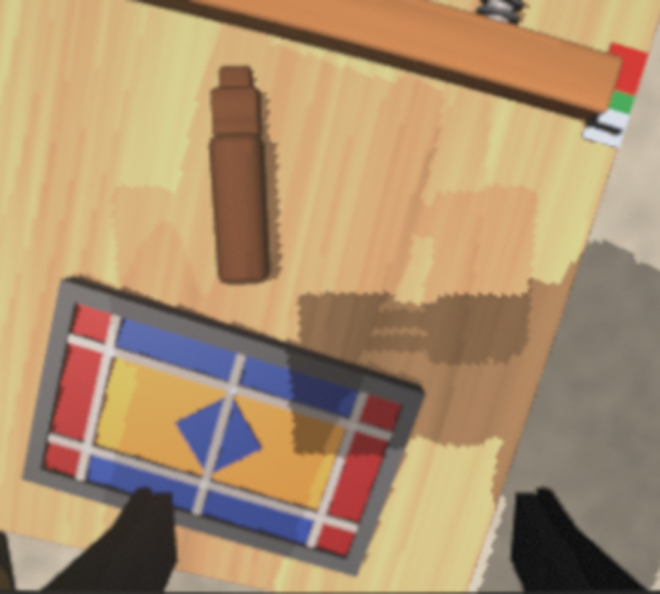

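View pics/w1f.png

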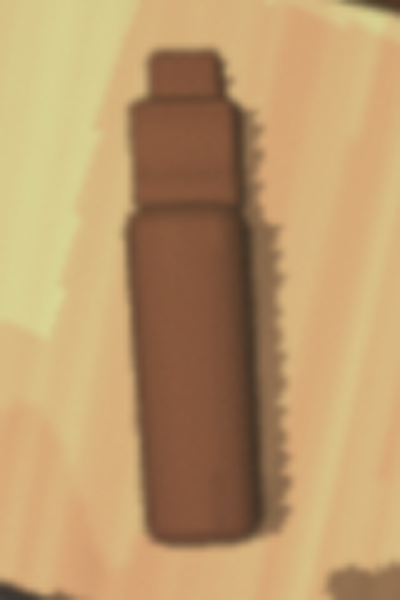

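```bash
python3 - <<'E'
from h import *
c=np.load("wrist1.npy",allow_pickle=True).item()
g=lambda L,s,x0,y0:[((x+.5)/s-.5+x0,(y+.5)/s-.5+y0) for x,y in L]
a=lambda v:np.arctan2(v[1],v[0])
F=plane(c,g([(130,207),(242,204),(258,541),(149,542)],5,170,20),0.038)
print("fid",F[:,:2].round(4).tolist(),np.round([np.linalg.norm(F[i]-F[(i+1)%4]) for i in range(4)],4))
fr=(F[0]+F[1])/2; bk=(F[2]+F[3])/2; u=(fr-bk)/np.linalg.norm(fr-bk); print("ctr",bk+35e-3*u,fr-27e-3*u,"yaw",a(u),a(F[0]-F[3]),a(F[1]-F[2]))
P=plane(c,g([(66,278),(423,390),(356,576),(23,480)],2.2,100,0),0.034)
print("panel",P[:,:2].round(4).tolist(),P.mean(0),np.round([np.linalg.norm(P[i]-P[(i+1)%4]) for i in range(4)],4),"yaw",a(P[0]-P[3]),a(P[1]-P[2]),a(P[0]-P[1])-np.pi/2,a(P[3]-P[2])-np.pi/2)
G=plane(c,g([(136,2),(604,108)],2.2,100,0),0.051); print("fence",G.round(4).tolist(),a(G[0]-G[1])-np.pi/2)
o=env.get_obs(); Rt=R.from_rotvec(o["tool_rot"]).as_matrix()
t=(bk+35e-3*u+fr-27e-3*u)/2; t[2]=0.021
d=Rt.T@(t-o["tcp_pos"]); print("to go tool mm",d*1e3,"norm",d/.15,"tool x yaw",a(Rt[:,0]))
E
```

```text
fid [[0.6447, 0.0525], [0.6532, 0.0342], [0.5987, 0.0089], [0.5902, 0.0277]] [0.0201 0.0601 0.0206 0.0599]
ctr [0.62623989 0.03290441 0.038     ] [0.62443662 0.03207492 0.038     ] yaw 0.43112979849644756 0.42677047921785227 0.4354716340748631
panel [[0.5643, 0.0907], [0.5813, -0.074], [0.4812, -0.0856], [0.4633, 0.0817]] [0.52253488 0.00319069 0.034     ] [0.1656 0.1008 0.1682 0.1014] yaw 0.08915673309687958 0.11545861504374894 0.10287330579220844 0.10633117721628293
fence [[0.6782, 0.0933, 0.051], [0.7164, -0.0853, 0.051]] 0.21051257331711737
to go tool mm [ 78.14283684 -43.48256469 157.23759243] norm [ 0.52095225 -0.28988376  1.04825062] tool x yaw 0.41571667017857883
```

servo_tool(slide=[[0.3,-0.17,0.1],[0.52,-0.29,0.35],[0.52,-0.29,0.6],[0.52,-0.29,0.7],[0.52,-0.29,0.7],[0.52,-0.29,0.7]], twist=[[0,0,-0.0075],[0,0,-0.0075],[0,0,-0.0075],[0,0,-0.0075],[0,0,-0.0075],[0,0,-0.0075]])

```text
t: 2.5
tcp_pos: [0.6257, 0.0324, 0.0746]
tool_rot: [3.068, 0.671, 0.003]
ft_force: [0.8, 0.2, 0.4]
gripper_width: 0.0871
```

```bash
python3 - <<'E'
from h import *
o=env.get_obs(); Rt=R.from_rotvec(o["tool_rot"]).as_matrix()
print(o["t"],o["tcp_pos"],o["ft_force"]); d=Rt.T@(np.array([.6253,.0325,.021])-o["tcp_pos"]); print(d/.15, np.arctan2(Rt[1,0],Rt[0,0]))
c=read_camera("wrist"); cv2.imwrite("pics/wrist2.png",c["color"])
E
```

```text
2.5 [0.62573323 0.03241697 0.07462505] [0.76774594 0.23249786 0.40760866]
[-0.00294821 -0.0022981   0.35749291] 0.43043889636493926
```

View pics/wrist2.png

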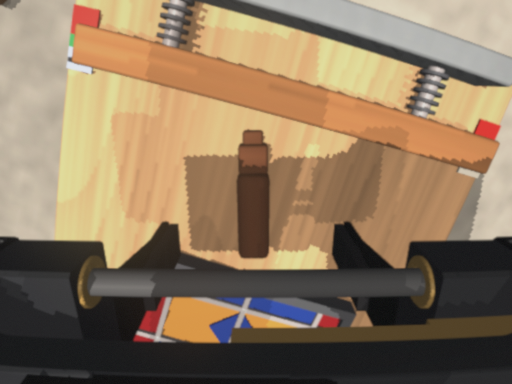

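The fid (column 253) is centred between the fingers (about column 256) and aligned with them. Descending and gripping.

servo_tool(slide=[[0,0,0.2],[0,0,0.3],[0,0,0.35],[0,0,0.35]], twist=[[0,0,0],[0,0,0],[0,0,0],[0,0,0]])

```text
t: 2.95
tcp_pos: [0.6247, 0.0339, 0.0199]
tool_rot: [3.068, 0.674, -0.001]
ft_force: [-0.4, -0.3, -0.2]
gripper_width: 0.0871
```

servo_tool(slide=[[0,0,0],[0,0,0],[0,0,0],[0,0,0],[0,0,0],[0,0,0],[0,0,0],[0,0,0]], twist=[[0,0,0],[0,0,0],[0,0,0],[0,0,0],[0,0,0],[0,0,0],[0,0,0],[0,0,0]], fingers=10, squeeze=20)

```text
t: 3.75
tcp_pos: [0.6249, 0.0342, 0.02]
tool_rot: [3.068, 0.675, -0.0]
ft_force: [-0.2, 0.7, -0.3]
gripper_width: 0.0307
```

servo_tool(slide=[[0,0,0],[0,0,0],[0,0,0],[0,0,0],[0,0,0]], twist=[[0,0,0],[0,0,0],[0,0,0],[0,0,0],[0,0,0]])

```text
t: 4.25
tcp_pos: [0.625, 0.0342, 0.0201]
tool_rot: [3.068, 0.674, 0.0]
ft_force: [0.5, -0.3, 0.7]
gripper_width: 0.0213
```

servo_tool(slide=[[0,0,-0.1],[0,0,-0.3],[0,0,-0.5],[0,0,-0.7],[0,0,-0.9],[0,0,-0.9]], twist=[[0,0,0],[0,0,0],[0,0,0],[0,0,0],[0,0,0],[0,0,0]])

```text
t: 4.85
tcp_pos: [0.6273, 0.0348, 0.161]
tool_rot: [3.067, 0.674, 0.012]
ft_force: [-0.5, 0.2, -1.0]
gripper_width: 0.0223
```

```bash
python3 - <<'E'
from h import *
o=env.get_obs(); print(o["t"],o["tcp_pos"],o["ft_force"],o["gripper_width"])
c=read_camera("wrist"); np.save("wrist3.npy",c,allow_pickle=True); cv2.imwrite("pics/wrist3.png",c["color"])
E
```

```text
4.85 [0.6272822  0.03484685 0.16103267] [-0.46562144  0.24963773 -0.97835377] 0.022264609201470505
```

View pics/wrist3.png

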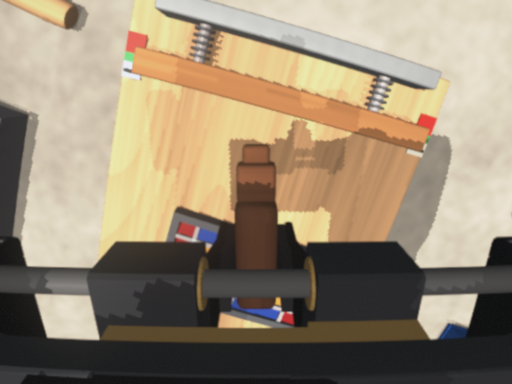

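The fid is held (22 mm, in the picture between the fingers at (256,230)) and clear of the board. Carrying it to the tray.

servo_tool(slide=[[-0.1,0.09,0],[-0.27,0.23,0],[-0.45,0.39,0],[-0.63,0.54,0],[-0.73,0.63,0]], twist=[[0,0,0],[0,0,0],[0,0,0],[0,0,0],[0,0,0]])

```text
t: 5.4
tcp_pos: [0.5633, -0.1007, 0.1544]
tool_rot: [3.069, 0.67, -0.003]
ft_force: [0.3, 0.1, -0.6]
gripper_width: 0.022
```

servo_tool(slide=[[-0.18,0.16,0],[-0.37,0.32,0],[-0.56,0.48,0],[-0.73,0.63,0]], twist=[[0,0,0],[0,0,0],[0,0,0],[0,0,0]])

```text
t: 5.8
tcp_pos: [0.5038, -0.2306, 0.1546]
tool_rot: [-3.068, -0.674, 0.002]
ft_force: [0.9, -0.2, 0.4]
gripper_width: 0.0217
```

servo_tool(slide=[[-0.18,0.16,0],[-0.37,0.32,0],[-0.56,0.48,0],[-0.7,0.6,0],[-0.75,0.64,0],[-0.75,0.64,0]], twist=[[0,0,0],[0,0,0],[0,0,0],[0,0,0],[0,0,0],[0,0,0]])

```text
t: 6.4
tcp_pos: [0.4425, -0.3643, 0.1545]
tool_rot: [-3.068, -0.671, 0.001]
ft_force: [0.0, -0.0, -0.7]
gripper_width: 0.022
```

```bash
python3 - <<'E'
from h import *
o=env.get_obs(); print(o["t"],o["tcp_pos"],o["ft_force"],o["gripper_width"],o["joint_pos"].round(2))
c=read_camera("wrist"); cv2.imwrite("pics/wrist4.png",c["color"])
c=read_camera("top"); np.save("top4.npy",c,allow_pickle=True); cv2.imwrite("pics/top4.png",cv2.resize(c["color"][120:300,190:440],None,fx=3,fy=3,interpolation=cv2.INTER_CUBIC))
E
```

```text
6.4 [ 0.44250659 -0.36428949  0.1545398 ] [ 0.03918561 -0.03291067 -0.6931861 ] 0.022005627962831 [ 0.88  0.29 -0.32  1.68  0.1   1.2  -0.6 ]
```

View pics/wrist4.png

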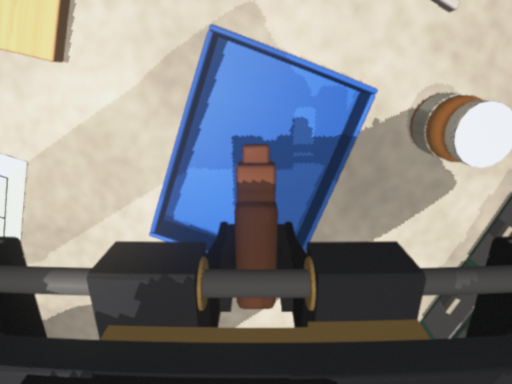

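View pics/top4.png

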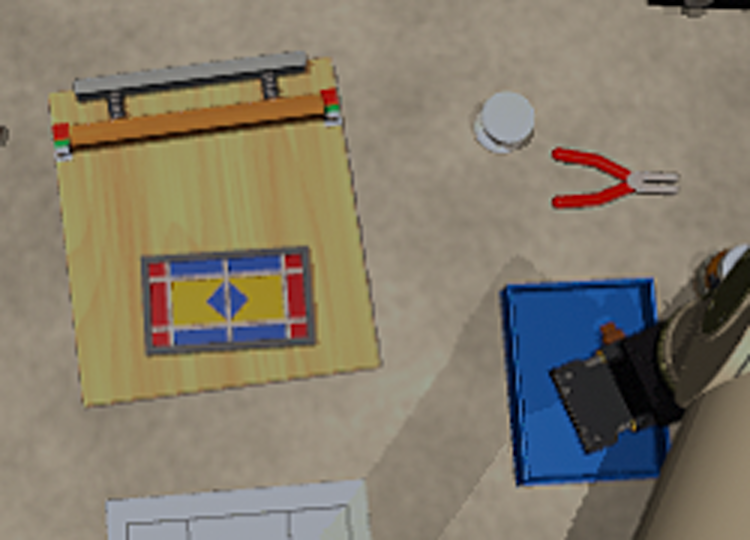

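The fid is over the tray, clear of its walls (tip about (256,150), tray spanning (150,235) to (375,90)). Lowering.

servo_tool(slide=[[0.06,0,0.25],[0.06,0,0.5],[0.06,0,0.7],[0.06,0,0.85],[0.06,0,0.93],[0.06,0,0.965],[0.06,0,0.965]], twist=[[0,0,0],[0,0,0],[0,0,0],[0,0,0],[0,0,0],[0,0,0],[0,0,0]])

```text
t: 7.2
tcp_pos: [0.4523, -0.3591, 0.0105]
tool_rot: [-3.068, -0.676, -0.0]
ft_force: [-0.6, -0.5, -0.5]
gripper_width: 0.0216
```

servo_tool(slide=[[0,0,0.018],[0,0,0.018],[0,0,0.018]], twist=[[0,0,0],[0,0,0],[0,0,0]])

```text
t: 7.5
tcp_pos: [0.452, -0.3601, 0.0083]
tool_rot: [3.067, 0.674, 0.001]
ft_force: [-0.7, -0.9, -0.3]
gripper_width: 0.0219
```

servo_tool(slide=[[0,0,0],[0,0,0],[0,0,0],[0,0,0],[0,0,0]], twist=[[0,0,0],[0,0,0],[0,0,0],[0,0,0],[0,0,0]], fingers=45)

```text
t: 8.0
tcp_pos: [0.4517, -0.3598, 0.0077]
tool_rot: [3.068, 0.675, 0.0]
ft_force: [0.2, 1.1, -0.5]
gripper_width: 0.0442
```

servo_tool(slide=[[0,0,-0.15],[0,0,-0.4],[0,0,-0.7],[0,0,-0.95]], twist=[[0,0,0],[0,0,0],[0,0,0],[0,0,0]])

```text
t: 8.4
tcp_pos: [0.4518, -0.3598, 0.1524]
tool_rot: [3.067, 0.675, 0.001]
ft_force: [0.5, -0.3, 0.2]
gripper_width: 0.0451
```

```bash
python3 - <<'E'
from h import *
o=env.get_obs(); print(o["t"],o["tcp_pos"],o["ft_force"],o["gripper_width"],o["joint_pos"].round(2))
c=read_camera("wrist"); cv2.imwrite("pics/wrist5.png",c["color"])
E
```

```text
8.4 [ 0.45184937 -0.35977742  0.15240839] [ 0.49739994 -0.2884958   0.24126201] 0.04512076935997653 [ 0.87  0.3  -0.33  1.67  0.1   1.19 -0.62]
```

View pics/wrist5.png

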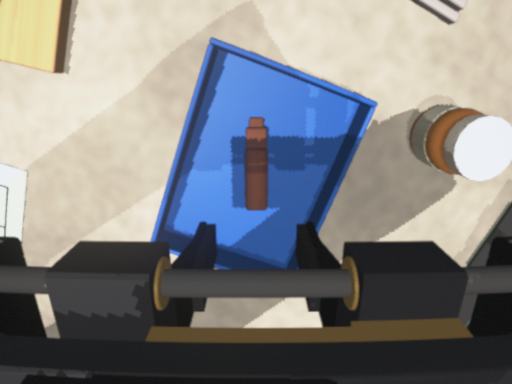

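The fid lies flat and free in the tray at (256,165). Refining the board and panel yaw from the clear top view before pushing.

```bash
python3 - <<'E'
from h import *
a=lambda v:np.arctan2(v[1],v[0])
c=np.load("top4.npy",allow_pickle=True).item(); im=c["color"]; hsv=cv2.cvtColor(im,cv2.COLOR_BGR2HSV)
m=((hsv[...,1]>75)&(hsv[...,0]<35)).astype(np.uint8)*255; m[:, :195]=0; m[:,330:]=0; m[:125]=0; m[270:]=0
# row/col edges of board: left, right, bottom via line fit
def fit(pts,z):
    P=plane(c,pts,z); vx,vy,x,y=cv2.fitLine(P[:,:2].astype(np.float32),cv2.DIST_HUBER,0,1e-5,1e-5).ravel(); return P[:,:2],(vx,vy,x,y)
L=[];Rr=[];Bt=[]
for r in range(175,240):
    xs=np.where(m[r])[0]; L.append((xs.min()-.5,r)); Rr.append((xs.max()+.5,r))
for x in range(225,310):
    ys=np.where(m[:,x])[0]; Bt.append((x,ys.max()+.5))
for n,p in (("L",L),("R",Rr),("B",Bt)):
    P,l=fit(p,0.018); t=np.arctan2(l[1],l[0]); print(n,(t+np.pi/4)%(np.pi/2)-np.pi/4,l[2:])
# panel: non-board inside the board
w=((hsv[...,0]>=18)&(hsv[...,0]<=32)&(hsv[...,1]>70)&(hsv[...,1]<170)&(hsv[...,2]>120)).astype(np.uint8)
q=(1-w)*255; q[:198]=0; q[245:]=0; q[:,:228]=0; q[:,305:]=0
q=cv2.morphologyEx(q,cv2.MORPH_OPEN,np.ones((3,3)))
cs,_=cv2.findContours(q,cv2.RETR_EXTERNAL,cv2.CHAIN_APPROX_NONE); k=max(cs,key=cv2.contourArea); b=cv2.boxPoints(cv2.minAreaRect(k)); P=plane(c,b,0.034)
print("panel",b.round(1).tolist(),P[:,:2].round(4).tolist(),P.mean(0)); print(np.round([np.linalg.norm(P[i]-P[(i+1)%4]) for i in range(4)],4),[(a(P[i]-P[(i+1)%4])+np.pi/4)%(np.pi/2)-np.pi/4 for i in range(4)])
c=np.load("wrist3.npy",allow_pickle=True).item()
cv2.imwrite("pics/w3f.png",cv2.resize(c["color"][0:165,110:450],None,fx=2.3,fy=2.3,interpolation=cv2.INTER_CUBIC))
E
```

```text
L 0.17251354 (np.float32(0.5560093), np.float32(0.16736852))
R 0.17097086 (np.float32(0.56740713), np.float32(-0.13521844))
B 0.1724838 (np.float32(0.43515632), np.float32(-0.00588044))
panel [[235.8000030517578, 205.10000610351562], [292.70001220703125, 201.39999389648438], [294.8999938964844, 235.0], [238.0, 238.6999969482422]] [[0.5613, 0.0928], [0.579, -0.0781], [0.4775, -0.0871], [0.4602, 0.0813]] [0.51950614 0.00222737 0.034     ]
[0.1719 0.1019 0.1693 0.1018] [np.float64(0.10327275509719147), np.float64(0.08803409809387763), np.float64(0.10229194671813935), np.float64(0.11335070498452104)]
```

View pics/w3f.png

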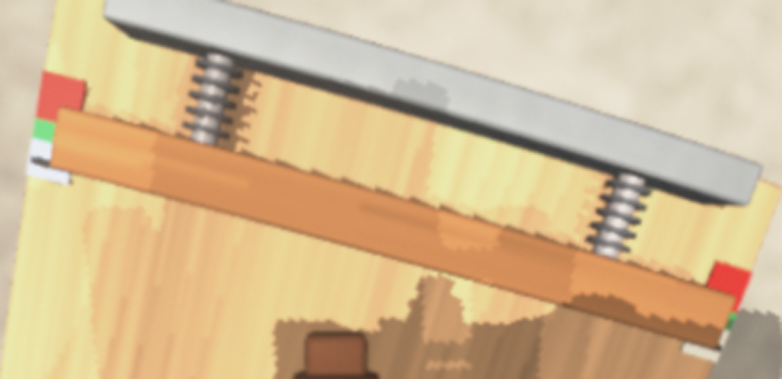

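servo_tool(slide=[[0.1,-0.23,0],[0.2,-0.47,0],[0.3,-0.714,0]], twist=[[0,0,0],[0,0,0],[0,0,0]], fingers=87)

```text
t: 8.75
tcp_pos: [0.4474, -0.2424, 0.15]
tool_rot: [3.068, 0.674, 0.0]
ft_force: [1.2, 0.2, 0.5]
gripper_width: 0.0615
```

servo_tool(slide=[[0.1,-0.23,0],[0.2,-0.47,0],[0.3,-0.714,0]], twist=[[0,0,0],[0,0,0],[0,0,0]])

```text
t: 9.05
tcp_pos: [0.4433, -0.1262, 0.15]
tool_rot: [3.068, 0.674, 0.0]
ft_force: [0.0, 0.5, 0.1]
gripper_width: 0.0831
```

servo_tool(slide=[[0.1,-0.23,0],[0.2,-0.47,0],[0.3,-0.714,0.2],[0.3,-0.714,0.4],[0.3,-0.714,0.4]], twist=[[0,0,0.04],[0,0,0.08],[0,0,0.129],[0,0,0.129],[0,0,0.129]])

```text
t: 9.55
tcp_pos: [0.437, -0.0106, 0.0873]
tool_rot: [-3.128, -0.278, 0.008]
ft_force: [-0.5, -0.7, 0.5]
gripper_width: 0.087
```

```bash
cat >> h.py <<'E'
YB=.172; e=np.array([np.cos(YB),np.sin(YB),0]); n=np.array([-e[1],e[0],0]); O=np.array([.5731,.0180,0])
def bd(p): p=np.array(p)-O; return np.stack([p@e,p@n,p[...,2]],-1)
def st():
    o=env.get_obs(); Rt=R.from_rotvec(o["tool_rot"]).as_matrix()
    print("t %.2f"%o["t"],"board-frame mm",(bd(o["tcp_pos"])*1e3).round(1),"yaw-YB %.4f"%(np.arctan2(Rt[1,0],Rt[0,0])-YB),"tilt",Rt[:2,2].round(4),"F(board)",[round(float(o["ft_force"]@v),2) for v in (e,n)],round(float(o["ft_force"][2]),2),"T",o["wrist_torque"].round(3),"w",round(o["gripper_width"],4),"q",o["joint_pos"].round(2))
    return o,Rt
E
python3 - <<'E'
from h import *
st()
c=read_camera("wrist"); np.save("wrist6.npy",c,allow_pickle=True); cv2.imwrite("pics/wrist6.png",c["color"])
E
```

```text
t 9.55 board-frame mm [-139.    -4.9   87.3] yaw-YB 0.0054 tilt [-0.0053  0.0005] F(board) [-0.61, -0.62] 0.47 T [-0.026  0.026 -0.003] w 0.087 q [ 0.52  0.1  -0.62  2.06  0.07  1.01 -1.52]
```

View pics/wrist6.png

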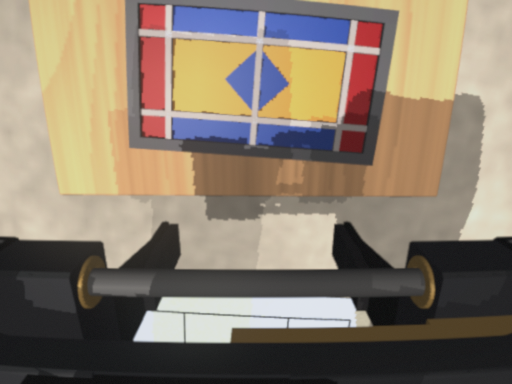

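The wrist view shows the tool square to the board's near edge (row 195), with the panel centred (column 257) ahead of the fingers. Lowering behind the panel.

servo_tool(slide=[[0.02,0,0.2],[0.02,0,0.35],[0.02,0,0.42],[0.02,0,0.42],[0.02,0,0.42]], twist=[[0,0,0],[0,0,0],[0,0,0],[0,0,0],[0,0,0]])

```text
t: 10.1
tcp_pos: [0.4433, -0.0113, 0.0283]
tool_rot: [3.129, 0.273, 0.002]
ft_force: [0.1, 0.0, 0.7]
gripper_width: 0.0874
```

```bash
python3 - <<'E'
from h import *
st()
c=read_camera("wrist"); cv2.imwrite("pics/wrist7.png",c["color"])
E
```

```text
t 10.10 board-frame mm [-132.9   -6.7   28.3] yaw-YB 0.0022 tilt [ 0.0013 -0.0002] F(board) [0.14, 0.01] 0.69 T [0.059 0.017 0.003] w 0.0874 q [ 0.49  0.21 -0.61  2.1   0.16  0.87 -1.6 ]
```

View pics/wrist7.png

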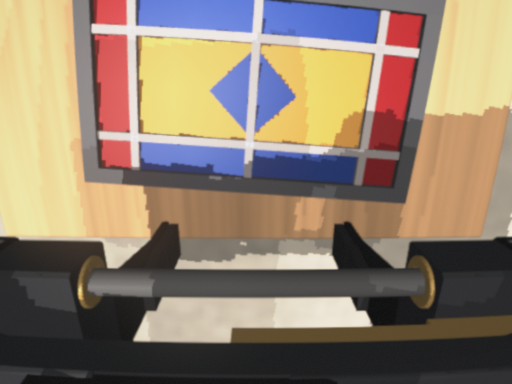

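servo_tool(slide=[[0,0,0.035],[0.03,0,0.035],[0.06,0,0.035],[0.09,0,0.035],[0.12,0,0.035],[0.15,0,0.035],[0.18,0,0.035],[0.21,0,0.035],[0.24,0,0.035],[0.27,0,0.035],[0.3,0,0.035],[0.33,0,0.035],[0.36,0,0.035],[0.39,0,0.035],[0.42,0,0.035],[0.45,0,0.035]], twist=[[0,0,0.001],[0,0,0.001],[0,0,0.001],[0,0,0.001],[0,0,0.001],[0,0,0.001],[0,0,0.001],[0,0,0.001],[0,0,0.001],[0,0,0.001],[0,0,0.001],[0,0,0.001],[0,0,0.001],[0,0,0.001],[0,0,0.001],[0,0,0.001]])

```text
t: 11.75
tcp_pos: [0.5073, 0.0004, 0.0214]
tool_rot: [3.129, 0.271, -0.007]
ft_force: [-9.5, -1.7, 8.0]
gripper_width: 0.0868
```

```bash
python3 - <<'E'
from h import *
st()
c=read_camera("wrist"); cv2.imwrite("pics/wrist8.png",c["color"])
E
```

```text
t 11.75 board-frame mm [-67.8  -6.1  21.4] yaw-YB 0.0007 tilt [-0.0043 -0.0011] F(board) [-9.6, -0.06] 8.04 T [-0.334  2.041  0.103] w 0.0868 q [ 0.42  0.36 -0.58  1.94  0.24  0.91 -1.68]
```

View pics/wrist8.png

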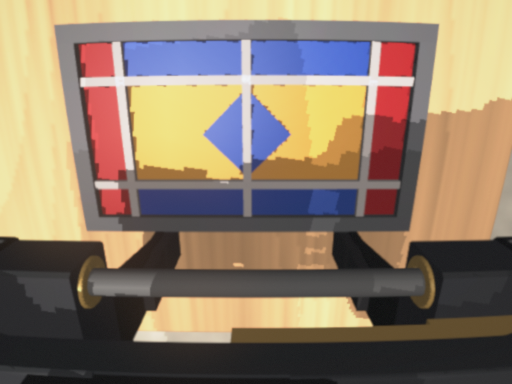

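The panel is now square and sliding (edges level at rows 28 and 225, columns 60–435). However, the force shows 9.6 N backward and 8 N upward, which is more than sliding should need. I'll hold and recheck.

servo_tool(slide=[[0,0,0],[0,0,0],[0,0,0]], twist=[[0,0,0],[0,0,0],[0,0,0]])

```text
t: 12.1
tcp_pos: [0.5084, 0.0007, 0.0215]
tool_rot: [3.13, 0.271, -0.002]
ft_force: [-2.2, -0.7, -2.4]
gripper_width: 0.0869
```

```bash
python3 - <<'E'
from h import *
st()
E
```

```text
t 12.10 board-frame mm [-66.7  -6.   21.5] yaw-YB 0.0007 tilt [-0.001  -0.0002] F(board) [-2.32, -0.31] -2.38 T [-0.237  0.844 -0.049] w 0.0869 q [ 0.42  0.36 -0.58  1.94  0.24  0.91 -1.68]
```

servo_tool(slide=[[-0.03,0,0],[-0.03,0,0],[-0.03,0,0]], twist=[[0,0,0],[0,0,0],[0,0,0]])

```text
t: 12.4
tcp_pos: [0.505, 0.0001, 0.0222]
tool_rot: [3.13, 0.271, 0.002]
ft_force: [-0.1, 0.9, 0.9]
gripper_width: 0.087
```

```bash
python3 - <<'E'
from h import *
st()
E
```

```text
t 12.40 board-frame mm [-70.2  -6.   22.2] yaw-YB 0.0009 tilt [0.0014 0.    ] F(board) [0.04, 0.89] 0.87 T [ 0.019  0.012 -0.014] w 0.087 q [ 0.42  0.35 -0.58  1.95  0.24  0.91 -1.68]
```

servo_tool(slide=[[0.02,0,0],[0.04,0,0],[0.06,0,0],[0.08,0,0],[0.1,0,0],[0.12,0,0],[0.14,0,0]], twist=[[0,0,0],[0,0,0],[0,0,0],[0,0,0],[0,0,0],[0,0,0],[0,0,0]])

```text
t: 13.1
tcp_pos: [0.5238, 0.0032, 0.0216]
tool_rot: [3.129, 0.271, -0.006]
ft_force: [-9.1, -1.5, 8.0]
gripper_width: 0.0867
```

```bash
python3 - <<'E'
from h import *
st()
E
```

```text
t 13.10 board-frame mm [-51.1  -6.1  21.6] yaw-YB 0.0007 tilt [-0.0037 -0.0011] F(board) [-9.19, 0.04] 8.04 T [-0.29   2.128  0.092] w 0.0867 q [ 0.4   0.39 -0.57  1.9   0.26  0.93 -1.69]
```

servo_tool(slide=[[0.02,0,-0.002],[0.04,0,-0.004],[0.06,0,-0.004],[0.08,0,-0.004],[0.1,0,-0.004],[0.12,0,-0.004],[0.14,0,-0.004],[0.16,0,-0.004],[0.18,0,-0.004],[0.2,0,-0.004],[0.22,0,-0.004],[0.24,0,-0.004],[0.26,0,-0.004],[0.28,0,-0.004]], twist=[[0,0,0],[0,0,0],[0,0,0],[0,0,0],[0,0,0],[0,0,0],[0,0,0],[0,0,0],[0,0,0],[0,0,0],[0,0,0],[0,0,0],[0,0,0],[0,0,0]])

```text
t: 14.5
tcp_pos: [0.5668, 0.0109, 0.0225]
tool_rot: [3.13, 0.271, 0.0]
ft_force: [-2.6, -0.3, -2.5]
gripper_width: 0.0873
```

```bash
python3 - <<'E'
from h import *
st()
c=read_camera("wrist"); cv2.imwrite("pics/wrist9.png",c["color"])
E
```

```text
t 14.50 board-frame mm [-7.4 -6.  22.5] yaw-YB 0.0008 tilt [ 0.     -0.0001] F(board) [-2.61, 0.15] -2.52 T [-0.12   0.736 -0.018] w 0.0873 q [ 0.36  0.46 -0.55  1.79  0.29  0.96 -1.71]
```

View pics/wrist9.png

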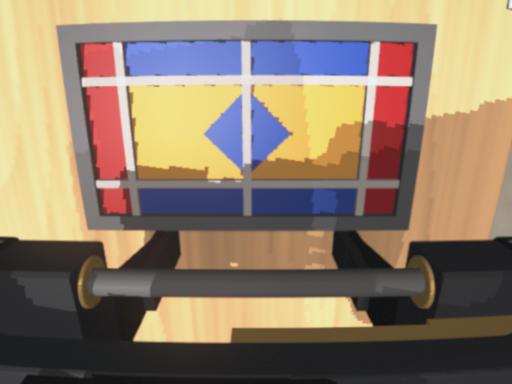

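The panel is still square and central, but it's now being lifted slightly by friction (Fz −2.5 N). I'll lower the tool a little and go on slowly.

servo_tool(slide=[[0.005,0,0.003],[0.015,0,0.003],[0.025,0,0.003],[0.035,0,0.003],[0.045,0,0.003],[0.055,0,0.003],[0.065,0,0.003]], twist=[[0,0,0],[0,0,0],[0,0,0],[0,0,0],[0,0,0],[0,0,0],[0,0,0]])

```text
t: 15.25
tcp_pos: [0.5757, 0.0123, 0.0223]
tool_rot: [3.129, 0.271, -0.002]
ft_force: [-8.1, -1.3, 4.8]
gripper_width: 0.0872
```

```bash
python3 - <<'E'
from h import *
st()
E
```

```text
t 15.25 board-frame mm [ 1.6 -6.  22.3] yaw-YB 0.0008 tilt [-0.0009 -0.0006] F(board) [-8.23, 0.16] 4.76 T [-0.247  1.569  0.004] w 0.0872 q [ 0.35  0.48 -0.55  1.77  0.3   0.97 -1.72]
```

servo_tool(slide=[[0.01,0,-0.001],[0.02,0,-0.001],[0.03,0,-0.001],[0.04,0,-0.001],[0.05,0,-0.001],[0.06,0,-0.001],[0.07,0,-0.001],[0.08,0,-0.001]], twist=[[0,0,0],[0,0,0],[0,0,0],[0,0,0],[0,0,0],[0,0,0],[0,0,0],[0,0,0]])

```text
t: 16.05
tcp_pos: [0.5869, 0.0144, 0.0223]
tool_rot: [3.129, 0.271, -0.004]
ft_force: [-10.9, -2.0, 7.5]
gripper_width: 0.0871
```

```bash
python3 - <<'E'
from h import *
st()
c=read_camera("top"); cv2.imwrite("pics/top10.png",cv2.resize(c["color"][125:265,190:330],None,fx=4.2,fy=4.2,interpolation=cv2.INTER_CUBIC))
c=read_camera("wrist"); cv2.imwrite("pics/wrist10.png",c["color"])
E
```

```text
t 16.05 board-frame mm [13.  -5.9 22.3] yaw-YB 0.0006 tilt [-0.0023 -0.0008] F(board) [-11.06, -0.12] 7.54 T [-0.324  2.473 -0.051] w 0.0871 q [ 0.34  0.5  -0.54  1.74  0.3   0.99 -1.72]
```

View pics/top10.png

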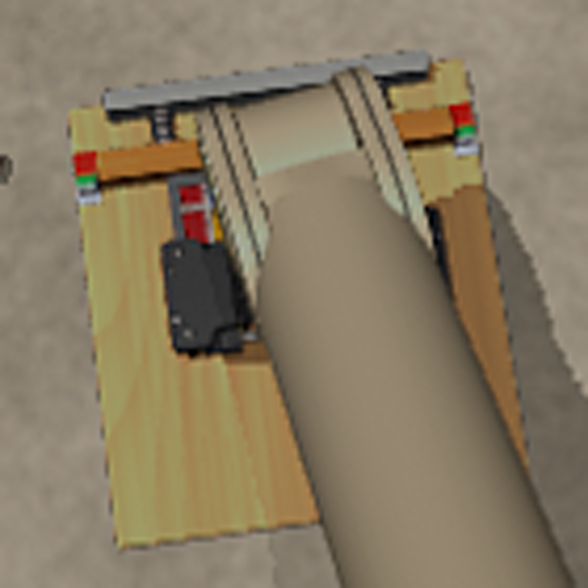

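View pics/wrist10.png

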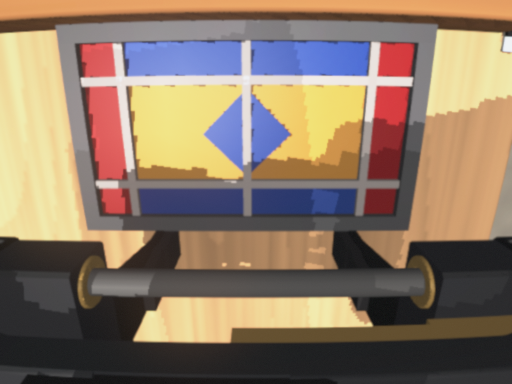

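The fence now lies right at the panel's front edge (row ~25 in the wrist view), and the top view shows the pointers still on white. I'll press on by a few mm, then measure fence travel by comparing its edge with the unloaded top picture.

servo_tool(slide=[[0.01,0,0],[0.02,0,0],[0.03,0,0],[0.04,0,0],[0.04,0,0],[0.04,0,0]], twist=[[0,0,0],[0,0,0],[0,0,0],[0,0,0],[0,0,0],[0,0,0]])

```text
t: 16.75
tcp_pos: [0.5914, 0.0151, 0.0223]
tool_rot: [3.129, 0.271, -0.008]
ft_force: [-17.8, -2.9, 13.5]
gripper_width: 0.0872
```

```bash
cat > fm.py <<'E'
from h import *
def edges(c):
    # lower (near) and upper edge rows of orange fence per column, subpixel at half level of R-B
    im=c["color"].astype(float); s=cv2.GaussianBlur(im[...,2]-im[...,0],(0,0),0.6)
    hsv=cv2.cvtColor(c["color"],cv2.COLOR_BGR2HSV)
    out={}
    for x in list(range(216,236))+list(range(288,297)):
        h=hsv[:,x,0].astype(float); S=hsv[:,x,1]; V=hsv[:,x,2]
        r0=160-(x-215)*0.135
        rows=[r for r in range(int(r0-14),int(r0+9)) if 5<=h[r]<=16 and S[r]>130 and V[r]>110]
        if len(rows)>=3: out[x]=(rows[0],rows[-1],np.mean(rows))
    return out
E
python3 - <<'E'
from fm import *
st()
c0=np.load("top4.npy",allow_pickle=True).item(); c=read_camera("top"); np.save("top11.npy",c,allow_pickle=True)
a,b=edges(c0),edges(c)
for x in sorted(set(a)&set(b)): print(x,a[x],b[x])
cv2.imwrite("pics/top11.png",np.hstack([cv2.resize(q["color"][138:178,202:312],None,fx=6,fy=6,interpolation=cv2.INTER_CUBIC) for q in (c0,)]))
cv2.imwrite("pics/top11b.png",np.vstack([cv2.resize(q["color"][138:178,202:312],None,fx=7,fy=7,interpolation=cv2.INTER_CUBIC) for q in (c0,c)]))
E
```

```text
t 16.75 board-frame mm [17.5 -6.  22.3] yaw-YB 0.0006 tilt [-0.0053 -0.0017] F(board) [-18.02, 0.23] 13.45 T [-0.553  3.871 -0.015] w 0.0872 q [ 0.33  0.51 -0.54  1.72  0.31  1.   -1.72]
216 (162, 167, np.float64(164.5)) (160, 165, np.float64(162.5))
217 (162, 167, np.float64(164.5)) (159, 165, np.float64(162.0))
218 (161, 167, np.float64(164.0)) (160, 165, np.float64(162.6))
219 (162, 167, np.float64(164.6)) (159, 165, np.float64(162.0))
220 (161, 167, np.float64(164.0)) (159, 165, np.float64(162.0))
221 (161, 167, np.float64(164.0)) (159, 164, np.float64(161.5))
222 (161, 166, np.float64(163.5)) (158, 164, np.float64(161.0))
223 (160, 166, np.float64(163.0)) (158, 164, np.float64(161.0))
224 (160, 166, np.float64(163.0)) (159, 164, np.float64(161.5))
225 (161, 166, np.float64(163.5)) (158, 164, np.float64(161.0))
226 (159, 166, np.float64(162.5)) (159, 164, np.float64(161.5))
227 (160, 166, np.float64(163.0)) (158, 164, np.float64(161.0))
228 (161, 166, np.float64(163.5)) (158, 163, np.float64(160.5))
229 (160, 165, np.float64(162.5)) (158, 163, np.float64(160.5))
230 (160, 165, np
[... 270 characters left out ...]
)) (157, 163, np.float64(160.0))
235 (159, 165, np.float64(162.0)) (157, 163, np.float64(160.0))
288 (152, 158, np.float64(155.0)) (150, 156, np.float64(153.0))
289 (152, 158, np.float64(155.0)) (150, 156, np.float64(153.0))
290 (152, 157, np.float64(154.5)) (150, 155, np.float64(152.5))
291 (152, 157, np.float64(154.5)) (150, 155, np.float64(152.5))
292 (144, 157, np.float64(153.0)) (144, 155, np.float64(151.0))
293 (141, 157, np.float64(152.375)) (141, 155, np.float64(150.85714285714286))
294 (152, 157, np.float64(154.5)) (150, 155, np.float64(152.5))
295 (152, 157, np.float64(154.5)) (149, 154, np.float64(151.5))
296 (150, 157, np.float64(153.85714285714286)) (150, 155, np.float64(152.2))
```

View pics/top11b.png

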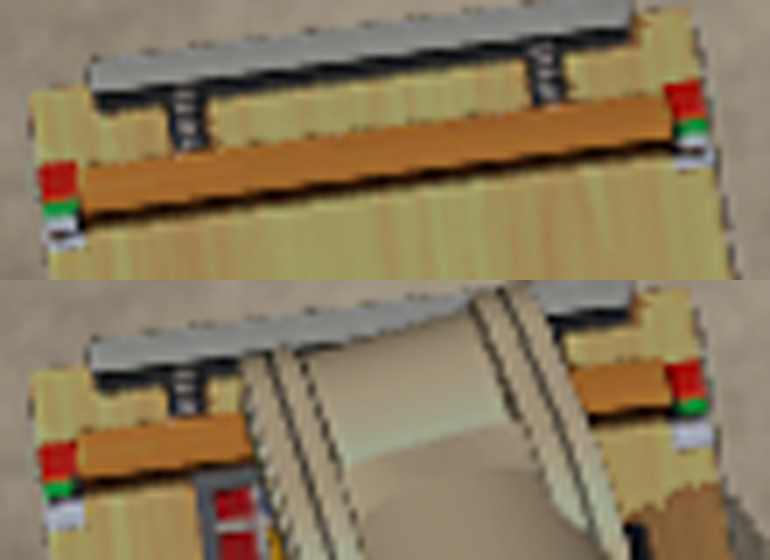

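Both pointers are at the white/green border, and the fence has travelled about 6 mm equally at both ends. But the tool is pushing down 13 N by friction, so I'll relieve that by raising it slightly.

servo_tool(slide=[[0,0,-0.001],[0,0,-0.002],[0,0,-0.003],[0,0,-0.003]], twist=[[0,0,0],[0,0,0],[0,0,0],[0,0,0]])

```text
t: 17.2
tcp_pos: [0.5913, 0.0151, 0.0223]
tool_rot: [3.129, 0.271, -0.009]
ft_force: [-14.8, -1.6, 8.8]
gripper_width: 0.0868
```

```bash
python3 - <<'E'
from fm import *
st()
E
```

```text
t 17.20 board-frame mm [17.5 -6.  22.3] yaw-YB 0.0006 tilt [-0.0053 -0.0014] F(board) [-14.84, 0.98] 8.82 T [-0.53   3.386 -0.057] w 0.0868 q [ 0.33  0.51 -0.54  1.72  0.31  1.   -1.72]
```

servo_tool(slide=[[0,0,-0.001],[0,0,-0.002],[0,0,-0.003],[0,0,-0.004],[0,0,-0.004]], twist=[[0,0,0],[0,0,0],[0,0,0],[0,0,0],[0,0,0]])

```text
t: 17.7
tcp_pos: [0.5918, 0.0152, 0.0224]
tool_rot: [3.129, 0.271, -0.007]
ft_force: [-9.9, -1.9, 0.3]
gripper_width: 0.0874
```

```bash
python3 - <<'E'
from fm import *
st()
E
```

```text
t 17.70 board-frame mm [18.  -5.9 22.4] yaw-YB 0.0006 tilt [-0.0043 -0.0009] F(board) [-10.07, -0.22] 0.31 T [-0.382  2.3   -0.034] w 0.0874 q [ 0.33  0.51 -0.54  1.72  0.31  0.99 -1.72]
```

servo_tool(slide=[[0.006,0,-0.0005],[0.012,0,-0.001],[0.018,0,-0.0015],[0.024,0,-0.002],[0.03,0,-0.0025],[0.03,0,-0.0025],[0.03,0,-0.0025]], twist=[[0,0,0],[0,0,0],[0,0,0],[0,0,0],[0,0,0],[0,0,0],[0,0,0]])

```text
t: 18.4
tcp_pos: [0.5954, 0.0158, 0.0224]
tool_rot: [3.129, 0.271, -0.01]
ft_force: [-12.6, -1.9, 0.8]
gripper_width: 0.0865
```

```bash
python3 - <<'E'
from fm import *
st()
E
```

```text
t 18.40 board-frame mm [21.6 -6.  22.4] yaw-YB 0.0006 tilt [-0.0062 -0.0013] F(board) [-12.72, 0.3] 0.81 T [-0.467  2.916 -0.005] w 0.0865 q [ 0.33  0.52 -0.54  1.71  0.31  1.   -1.72]
```

servo_tool(slide=[[0.005,0,-0.0005],[0.01,0,-0.001],[0.015,0,-0.001],[0.015,0,-0.001],[0.015,0,-0.001]], twist=[[0,0,0],[0,0,0],[0,0,0],[0,0,0],[0,0,0]])

```text
t: 18.9
tcp_pos: [0.597, 0.0161, 0.0224]
tool_rot: [3.129, 0.271, -0.012]
ft_force: [-16.0, -1.6, 2.8]
gripper_width: 0.087
```

```bash
python3 - <<'E'
from fm import *
st()
c0=np.load("top4.npy",allow_pickle=True).item(); c=read_camera("top"); np.save("top12.npy",c,allow_pickle=True)
a,b=edges(c0),edges(c)
def loc(d,c,xs): return np.mean([bd(plane(c,[(x,d[x][1]+.5)],0.051))[0][0] for x in xs if x in d])*1e3
for xs in (range(216,236),range(288,297)):
    xs=[x for x in xs if x in a and x in b]; print(len(xs),loc(a,c0,xs),loc(b,c,xs),loc(b,c,xs)-loc(a,c0,xs))
cv2.imwrite("pics/top12.png",np.vstack([cv2.resize(q["color"][138:178,202:312],None,fx=7,fy=7,interpolation=cv2.INTER_CUBIC) for q in (c0,c)]))
w=read_camera("wrist"); np.save("wrist12.npy",w,allow_pickle=True); cv2.imwrite("pics/wrist12.png",w["color"])
s=read_camera("scene"); cv2.imwrite("pics/scene12.png",cv2.resize(s["color"][150:250,190:350],None,fx=4.5,fy=4.5,interpolation=cv2.INTER_CUBIC))
E
```

```text
t 18.90 board-frame mm [23.3 -6.  22.4] yaw-YB 0.0006 tilt [-0.0074 -0.0016] F(board) [-16.05, 1.17] 2.81 T [-0.501  3.495 -0.034] w 0.087 q [ 0.32  0.53 -0.54  1.71  0.31  1.   -1.72]
20 120.29899274830949 132.82761976319384 12.52862701488435
9 120.52406824910045 132.75957037172225 12.235502122621796
```

View pics/top12.png

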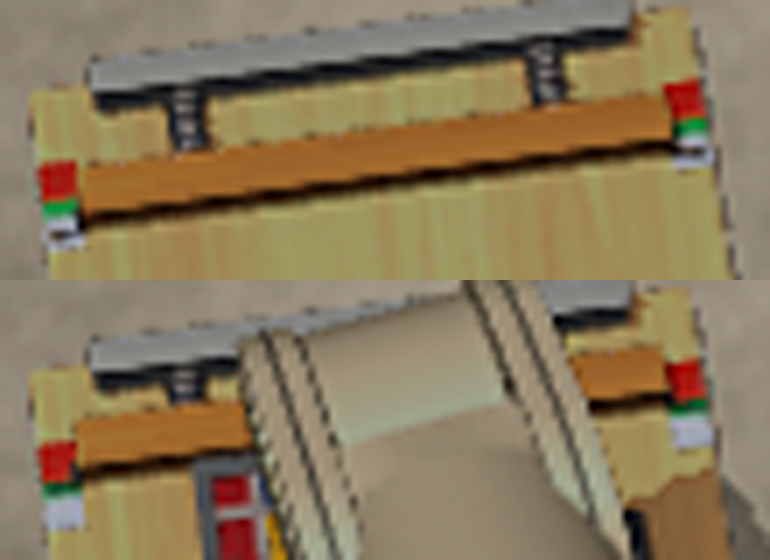

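View pics/wrist12.png

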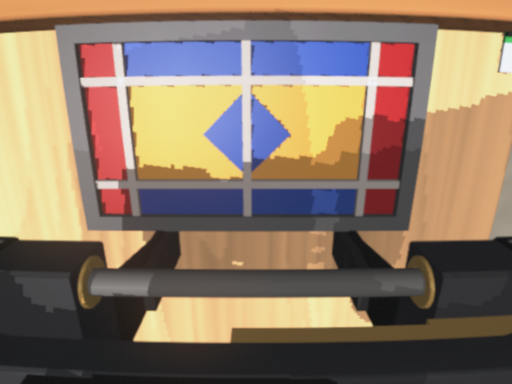

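View pics/scene12.png

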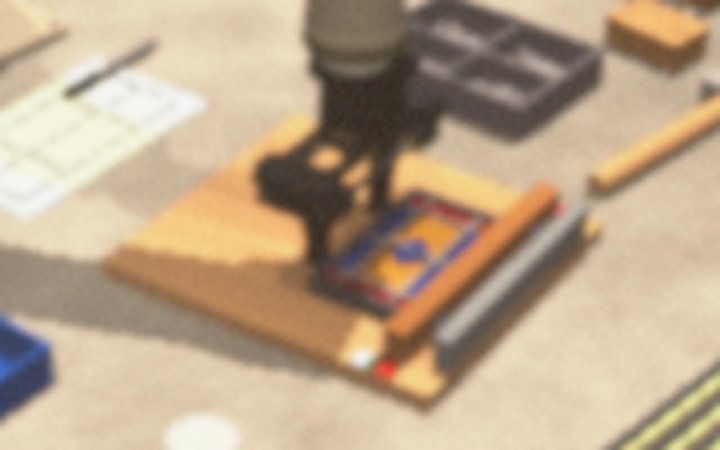

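Fence travel measures 12.5 and 12.2 mm at the two ends, with both pointers in the green. I'll zoom in to check that the panel's edge is flush on the fence.

```bash
python3 - <<'E'
from h import *
w=np.load("wrist12.npy",allow_pickle=True).item()
im=w["color"]; cv2.imwrite("pics/w12l.png",np.vstack([cv2.resize(im[0:60,0:130],None,fx=5.5,fy=4.8,interpolation=cv2.INTER_CUBIC),cv2.resize(im[0:60,382:512],None,fx=5.5,fy=4.8,interpolation=cv2.INTER_CUBIC)]))
E
```

```text
(no output)
```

View pics/w12l.png

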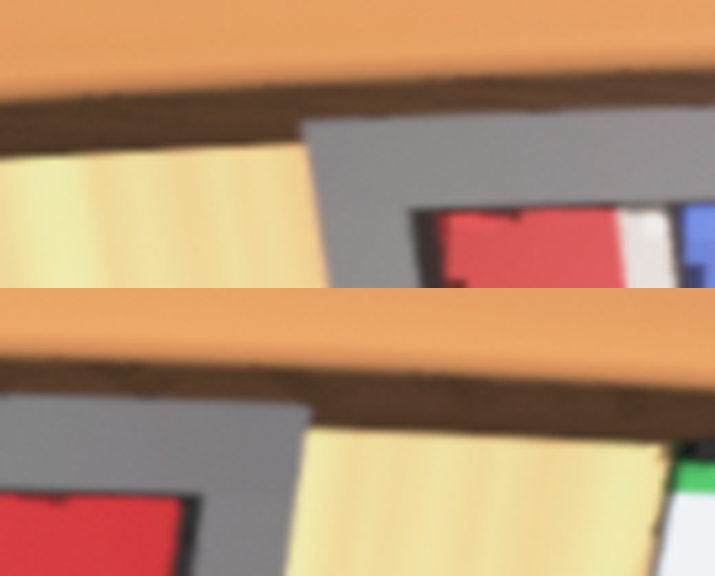

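```bash
python3 - <<'E'
from h import *
w=np.load("wrist12.npy",allow_pickle=True).item()
fL=lambda x,y:((x+.5)/5.5-.5,(y+.5)/4.8-.5); fR=lambda x,y:(382+(x+.5)/5.5-.5,(y-288+.5)/4.8-.5)
for nme,f,pt,ft,fb in (("L",fL,(303,121),(303,83),(303,143)),("R",fR,(308,405),(308,371),(308,429))):
    print(nme,"panel edge",(bd(plane(w,[f(*pt)],.034))*1e3).round(1),"fence top edge",(bd(plane(w,[f(*ft)],.051))*1e3).round(1),"fence foot",(bd(plane(w,[f(*fb)],.018))*1e3).round(1))
# scale: pointer / green boundary at right
for y in (462,490): print("pt",(bd(plane(w,[fR(690,y)],.018))*1e3).round(1))
E
```

```text
L panel edge [[133.9  82.6  34. ]] fence top edge [[133.9  72.1  51. ]] fence foot [[134.6  92.5  18. ]]
R panel edge [[134.  -86.5  34. ]] fence top edge [[133.6 -77.1  51. ]] fence foot [[134.5 -95.4  18. ]]
pt [[ 133.1 -132.8   18. ]]
pt [[ 130.4 -133.3   18. ]]
```

The panel edge and fence face coincide at both ends (133.9/133.9 and 134.0/133.6 mm). Next I'll ease the push slightly and check that it holds steady.

servo_tool(slide=[[-0.001,0,-0.0005],[-0.002,0,-0.001],[-0.003,0,-0.001],[-0.003,0,-0.001],[-0.003,0,-0.001],[-0.003,0,-0.001],[-0.003,0,-0.001],[-0.003,0,-0.001]], twist=[[0,0,0],[0,0,0],[0,0,0],[0,0,0],[0,0,0],[0,0,0],[0,0,0],[0,0,0]])

```text
t: 19.85
tcp_pos: [0.597, 0.0161, 0.0225]
tool_rot: [3.129, 0.271, -0.01]
ft_force: [-12.7, -1.2, -1.2]
gripper_width: 0.0869
```

```bash
python3 - <<'E'
from fm import *
st(); 
for i in range(2): read_camera("wrist"); st()
E
```

```text
t 19.85 board-frame mm [23.2 -5.9 22.5] yaw-YB 0.0006 tilt [-0.0065 -0.0013] F(board) [-12.73, 1.02] -1.22 T [-0.539  2.856 -0.056] w 0.0869 q [ 0.32  0.52 -0.54  1.71  0.31  1.   -1.72]
t 19.90 board-frame mm [23.3 -5.9 22.5] yaw-YB 0.0007 tilt [-0.0065 -0.0012] F(board) [-12.4, 0.58] -0.61 T [-0.482  2.785 -0.005] w 0.0871 q [ 0.32  0.52 -0.54  1.71  0.31  1.   -1.72]
t 19.95 board-frame mm [23.2 -5.9 22.4] yaw-YB 0.0007 tilt [-0.0066 -0.0012] F(board) [-12.51, 0.42] -0.68 T [-0.516  2.783 -0.06 ] w 0.0865 q [ 0.32  0.52 -0.54  1.71  0.31  1.   -1.72]
```

servo_tool(slide=[[0,0,0.001],[0,0,0.001],[0,0,0.001],[0,0,0.001],[0,0,0.001],[0,0,0.001],[0,0,0.001],[0,0,0.001],[0,0,0.001],[0,0,0.001]], twist=[[0,0,0],[0,0,0],[0,0,0],[0,0,0],[0,0,0],[0,0,0],[0,0,0],[0,0,0],[0,0,0],[0,0,0]])

```text
t: 20.95
tcp_pos: [0.597, 0.0162, 0.0224]
tool_rot: [3.129, 0.271, -0.01]
ft_force: [-12.4, -2.0, 0.5]
gripper_width: 0.0873
```

```bash
python3 - <<'E'
from fm import *
st()
c0=np.load("top4.npy",allow_pickle=True).item(); c=read_camera("top")
a,b=edges(c0),edges(c)
def loc(d,c,xs): return np.mean([bd(plane(c,[(x,d[x][1]+.5)],0.051))[0][0] for x in xs if x in d])*1e3
for xs in (range(216,236),range(288,297)):
    xs=[x for x in xs if x in a and x in b]; print(len(xs),loc(b,c,xs)-loc(a,c0,xs))
w=read_camera("wrist"); im=w["color"]; cv2.imwrite("pics/w13.png",np.vstack([cv2.resize(im[0:60,0:130],None,fx=5.5,fy=4.8,interpolation=cv2.INTER_CUBIC),cv2.resize(im[0:60,382:512],None,fx=5.5,fy=4.8,interpolation=cv2.INTER_CUBIC)]))
cv2.imwrite("pics/top13.png",cv2.resize(c["color"][120:300,100:450],None,fx=2.2,fy=2.2,interpolation=cv2.INTER_CUBIC))
E
```

```text
t 20.95 board-frame mm [23.2 -5.9 22.4] yaw-YB 0.0006 tilt [-0.0065 -0.0013] F(board) [-12.59, 0.16] 0.54 T [-0.505  2.97  -0.06 ] w 0.0873 q [ 0.32  0.52 -0.54  1.71  0.31  1.   -1.72]
20 12.058717655847616
9 12.235502122621796
```

View pics/w13.png

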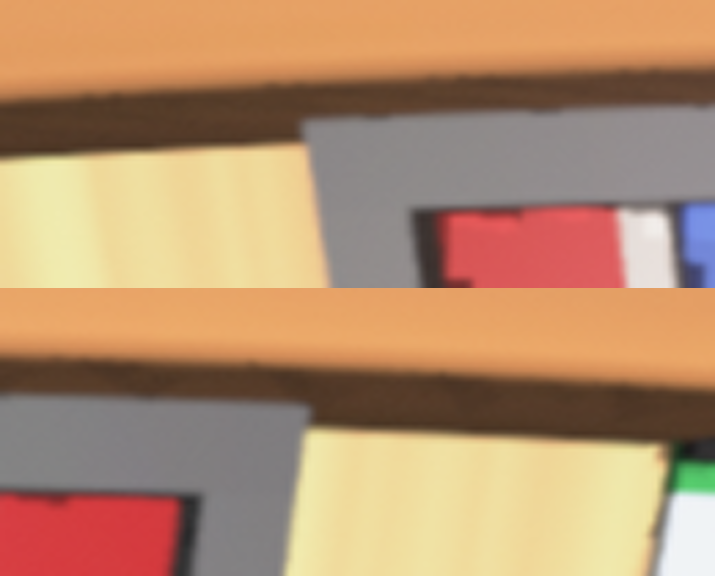

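View pics/top13.png

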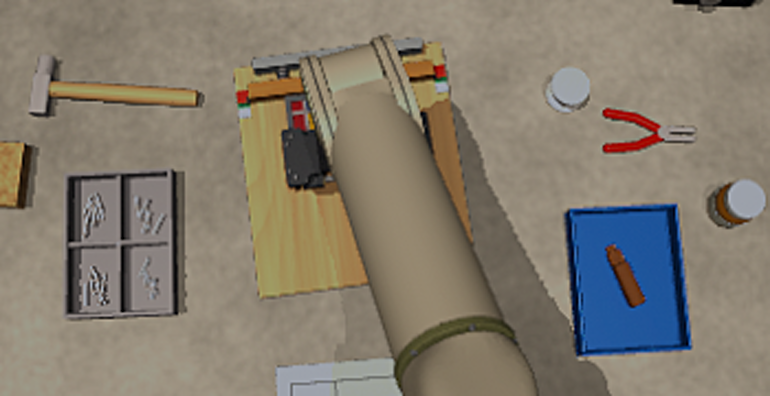

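The last pictures show:
- The fid lies in the tray, at (627,275) in the top crop.
- The bystanders are where they were.
- The fence has travelled 12.1 and 12.2 mm at its two ends, steady over the last second.
- The right pointer is in the green, and the panel is flush at both corners.

Handing in.

```bash
python3 - <<'E'
from h import *
env.job_done(); st()
E
```

```text
the job is handed in; nothing more can be done
the job is handed in; nothing more can be done
```

The job is handed in: the fid is in the blue tray, and the arm is still holding the panel square against the fence with the pointers in the green. It took about 21 s of the 58 s allowed.

**What I did:** I gripped the fid, lifted it out of the gap and laid it in the tray. Then I pushed the panel's near long edge with the open fingers, which squared the panel as it slid to the fence.

**Last checks before handing in:**
- **Fence travel:** about 12.1 and 12.2 mm at the two ends in the top view, which is about 9.7 N on the fence. The tool position agrees, at about 11.8 mm. The right pointer showed in the green close up; the left one I could only see in the coarse top view.
- **Contact:** just before the final easing, the panel edge and fence face agreed within about 0.4 mm at both corners. The last close-up looked the same.
- **Steadiness:** the tool did not move over the last second. The wrist felt about 12.5 N of push; I put the excess over the fence's force down to the panel rubbing on the board. There was about 0.5 N vertical.
- **Other things:** everything else on the bench looked unmoved in the last top view.

**What went less well:**
- **Vertical drag while sliding:** friction at the fingers made the tool press the panel down by up to 13 N, with a peak push of about 18 N. At two moments it pulled up by about 2.5 N, which may have lifted the back edge by under 1 mm. I corrected this before the final hold.
- **After handing in:** I have no reading from that point, as the arm's state is no longer given.

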